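# Stack the chip cases at the wire-bonding bench

## Task

Build up the column of chip cases in the aluminium cradle: set the deep case from the bench squarely on the case already there, then lift the case off the free-spinning turntable and set it squarely on top. The turntable nest leaves only the ends of its case free and the cradle leaves only the long sides free, so put that case down on the bench on the way and take it again across its width. Keep every case right side up, set the cases down rather than dropping them, leave the bottom case in place, do not force the fingers against the cradle, and do not disturb the pen, spectacle case, discs or ball-topped post.

Things in the scene. Friction and masses are not known exactly. Their poses are not given: they have to be found in the camera images.
- cradle: fixed aluminium cradle for the column: base plate 90 (x) x 56 (y) x 6 mm with two upright end plates 4 mm thick and 50 wide at x = +-39 mm (inner faces at +-37), tops 84 mm above the bench; open along both long sides (+-y). Origin: centre of its underside on the bench, z up
- base_case: closed grey plastic chip case, 64 (x) x 44 (y) x 22 mm high, already lying in the cradle on its base plate, length along the cradle's x (5 mm from each end plate); origin: centre of its underside, z up through the lid
- deep_case: the deep chip case, closed grey plastic, same footprint 64 (x) x 44 (y), 28 mm high, lying lid up on the open bench between turntable and cradle; origin: centre of its underside, z up. Its starting place is clear bench once it is gone
- shallow_case: closed grey plastic chip case 64 (x) x 44 (y) x 22 mm high, lying lid up in the turntable's nest, length along the turntable's x; origin: centre of its underside, z up
- turntable: steel turntable, disc 176 mm across, top 30 mm above the bench, spins freely about its vertical axis; origin on the axis at bench height, x and y turn with the disc. Across the axis from the nest, at y = -55 mm, a thumbscrew 14 mm across, 12 mm tall
- nest (a point): centre of the nest floor on the disc top, 28 mm off the spin axis along the turntable's +y. The nest: two aluminium rails along the turntable's x, 60 long, 5 thick, 20 mm tall, inner faces 50 mm apart (3 mm from the case's long sides), both ends open
- spectacle_case: bystander: copper-coloured spectacle case lying down, 158 (x) x 60 (y) x 34 mm high; origin: centre of its underside
- pen: bystander: pen 135 mm long (x), 11 mm thick, lying on a 6 mm thick logbook 148 x 105 mm; origin: centre of its underside
- disc_stack: bystander: flat stack of discs, 120 mm diameter, 10 mm high; origin: centre of its underside
- ball_post: bystander: white plastic post with a ball on top, foot 48 mm diameter, 95 mm tall; origin: centre of its underside
Mind the look-alikes: they are no part of the job. Leave any green or red look-alike of the shallow_case alone. What is shaped like the base_case but turquoise is not meant.

How it is judged:
By the outcome, as a careful person would: the job done as asked, in the order asked, and still so for the second after the job is handed in, with the robot touching nothing.
It also fails if it takes over 72 s, if anything falls off the work surface, if the arm or the gripper's body presses on something with over 40 N, if the wrist force passes 120 N, or if a joint passes its speed limit or range.

## Robot

A 6-joint arm with a two-finger parallel gripper is mounted at the origin on the work surface. World frame = base frame: x ahead of the robot, y to its left, z up, the work surface at z = 0. Lengths are in m, angles in rad, forces in N, time in s.
With the tool pointing down it reaches from about 0.325 to 0.75 m from the base axis. Payload 7.6 kg.
Tool frame: the origin (TCP) lies between the finger pads; the fingertips stand 22 mm ahead of it and the grasp point (between the pads) lies 3 mm ahead of it; y points along the fingers, z is the direction in which the jaws open and shut, and the axes are right-handed (so a half turn about y gives the same grasp; the last joint's range is limited). The gripper opens to 85 mm and grips with 20 to 120 N. Pads are 22 mm wide; open, the fingers measure 114 mm over their backs; the gripper's body (76 mm by 85 mm) begins 54 mm behind the grasp point. The pads swing forward as they close: fully open they stand 13 mm farther back than shut.
Start: joints at [1.208, 0.052, 1.401, -0, 1.689, -0.07], TCP at [0.152, 0.503, 0.253] pointing down, gripper open.
Joint ranges: [-2.9, 2.9], [-0.91, 2.17], [0.12, 2.37], [-1.06, 4.2], [0.26, 2.73], [-2.93, 2.93]. Speed limits (rad/s): [2.57, 2.57, 3.01, 3.14, 3.14, 3.14].

## Interface

Orientations are given as a unit quaternion [w, x, y, z].
In Python, from cell import * gives the robot as it stands. The module is installed in compiled form; this text tells all that it offers.
- The arm moves only by the tool step_arm, never from a script. Its argument "rows" is one flat list of numbers, 7 for each row, row after row: the turn, a rotation vector about the world's x, y, z in degrees, then the shift along the world's x, y, z in mm, then the closure, from 0 (fully open) to 1 (shut). A call has 1 to 8 rows; each row is the pose to reach, as a shift and turn from the pose commanded when the call began; what a row does not reach only later rows make up. A row lasts 1/10 s, in which the tool goes at most 50 mm and 8.59 degrees, less where a joint would pass 70% of its speed; a pose out of reach is approached as far as the arm can. A call with a gripper value outside its range is refused whole. The fingers move at their own pace and stop on an object; "newtons" is the grip in N (left out, the last holds). Time passes only in rows, so rows that repeat a pose let the fingers close. It gives the time, the measured TCP pose, the force and the opening at its end, in the units of the state.
- observe(): the state, without advancing time (a new reading comes with each control period).
- capture(name): name is "side" or "top" or "wrist"; returns (picture, depth): 384x512x3 uint8, blue, green, red; 384x512 float32, m along the optical axis (not along the pixel's ray), 0 where there is no reading.
- get_calibration(name): a dict with "fx", "fy", "cx", "cy" (pixels), "position" and "attitude" of the camera in the world; the wrist camera has in their place "hand_eye" (4x4, takes a point from camera to tool coordinates, whose origin is the TCP and whose axes are the tool frame's). Camera axes: x right, y up, looking along -z (the intrinsics and any distortion apply to the point x, -y, -z); pixel columns grow to the right and rows downward; lengths in m; the calibration is good to about 2 mm. A picture is of the moment at which its call begins: read the wrist's pose just before it. get_calibration takes no time and is no camera call.
- job_done(): hands the job in, once; it reports no verdict.
The state is a dict: "time_s": time; "joint_positions": joint angles; "joint_velocities": joint speeds; "tau": joint torques, N m; "eef_pos": TCP position; "eef_rot": TCP orientation; "force": force on the tool from outside, world axes, zero at the start; "torque": the same for the moment, N m; "width": opening from 0.0 (shut) to 1.0 (fully open).
Only numpy, scipy, OpenCV 4.12 (cv2) and the standard library are available. Lean on these libraries where they do the work, as an engineer would, in place of code of your own. Each camera call takes 0.05 s, during which the arm holds its last target. There are 200 camera calls.

## Working session

There is one attempt and no reset: what is moved stays moved. The work goes in short steps, Python scripts to look and compute and a tool call to move; the robot and the scene stay as the last step left them, time stands still between calls to the robot, and variables do not carry over. Pictures are saved under pics/ and viewed, about 8 in all and at most 12, crops included, and the job is handed in when it is done.

Besides the shell and the picture viewer there is one more tool, called after "Call:" as name(argument=value, ...) on one line, values as JSON. step_arm: Moves the arm, as the interface text tells. Its arguments: {"type":"object","properties":{"rows":{"type":"array"},"newtons":{"type":"number"}},"required":["rows"]}

```bash
mkdir -p pics
cat > h.py <<'E'
from cell import *
import numpy as np, cv2
from scipy.spatial.transform import Rotation as R
def q2R(q): return R.from_quat([q[1],q[2],q[3],q[0]]).as_matrix()
def cloud(name):
    st=observe(); im,d=capture(name); c=get_calibration(name)
    v,u=np.mgrid[0:384,0:512]
    P=np.stack([(u-c['cx'])/c['fx']*d,-(v-c['cy'])/c['fy']*d,-d],-1)
    if name=='wrist':
        H=np.array(c['hand_eye']); P=P@H[:3,:3].T+H[:3,3]
        Rm=q2R(st['eef_rot']); t=np.array(st['eef_pos'])
    else:
        a=np.array(c['attitude']); Rm=a if a.shape==(3,3) else q2R(a); t=np.array(c['position'])
    W=P@Rm.T+t; W[d==0]=np.nan
    return im,W
E
python3 - <<'E'
from h import *
print(observe())
for n in ('top','side','wrist'):
    print(get_calibration(n))
    im,W=cloud(n); np.savez('%s0.npz'%n,im=im,W=W)
    cv2.imwrite('pics/%s0.png'%n,im)
E
```

```text
{'time_s': 0.0, 'joint_positions': array([ 1.20766953e+00,  5.28303668e-02,  1.40173449e+00, -2.48465330e-05,
        1.68858632e+00, -7.03249611e-02]), 'joint_velocities': array([ 0.00137319, -0.00155104, -0.00079037,  0.00062581,  0.00055936,
        0.00029537]), 'tau': array([-1.17066003e-03, -3.81666219e+01, -3.60184407e+01, -1.05012737e-04,
        6.24011649e-03, -1.59979912e-06]), 'eef_pos': array([0.15143584, 0.50240715, 0.25247082]), 'eef_rot': array([-0.69900215,  0.70008216, -0.10326263,  0.10304269]), 'force': array([ 0.42756063, -0.6520101 ,  0.68320198]), 'torque': array([-0.03960138,  0.0053357 ,  0.00214538]), 'width': 0.9990935978225651}
{'fx': 409.45397319640193, 'fy': 409.45397319640193, 'cx': 258.72820873348206, 'cy': 191.73454898835428, 'position': array([0.47705703, 0.00166781, 1.37471001]), 'attitude': array([ 0.71252349,  0.02262494, -0.02247017, -0.70092331])}
{'fx': 432.86288260568006, 'fy': 432.86288260568006, 'cx': 251.86335439050114, 'cy': 192.9037165728951, 'position': array([0.42250824, 0.98606431, 0.9914658 ]), 'attitude': array([-0.06711158, -0.02622093,  0.39102246,  0.9175565 ])}
{'fx': 273.9925955479028, 'fy': 273.9925955479028, 'cx': 253.8514023719492, 'cy': 193.4817974477625, 'hand_eye': array([[ 1.22274258e-04, -9.57717446e-01, -2.87710408e-01,
        -7.21781159e-02],
       [ 1.09439482e-03,  2.87710366e-01, -9.57716841e-01,
        -1.20489522e-01],
       [ 9.99999394e-01, -1.97764663e-04,  1.08330058e-03,
         3.48575436e-04],
       [ 0.00000000e+00,  0.00000000e+00,  0.00000000e+00,
         1.00000000e+00]])}
```

View pics/top0.png

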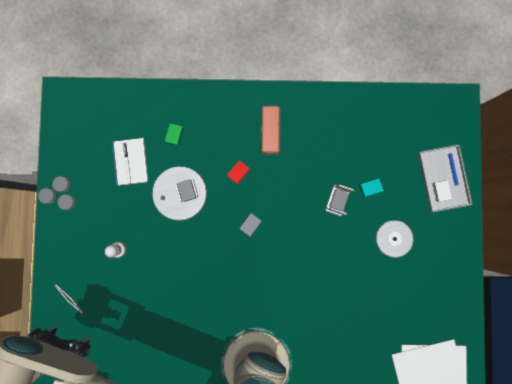

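View pics/side0.png

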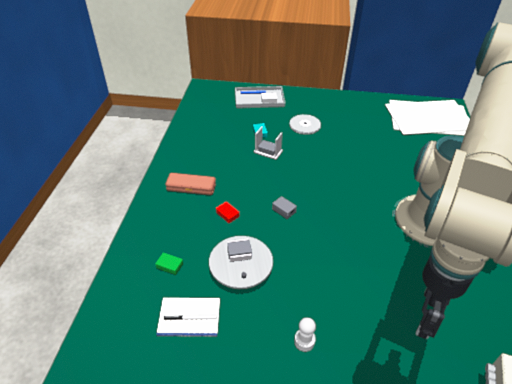

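The top view shows the turntable at (180,193) with its case at (187,190), the deep case at (250,225) and the cradle at (340,200). The look-alikes are green (174,133), red (238,172) and turquoise (373,187).

```bash
cat >> h.py <<'E'
def rect(W,m):
    p=W[m]; p=p[~np.isnan(p).any(1)]
    r=cv2.minAreaRect((p[:,:2]*1000).astype(np.float32))
    return len(p),np.round(r[0],1),np.round(r[1],1),round(r[2],1),np.round(np.percentile(p[:,2]*1000,[5,50,95]),1)
def win(W,c,h,z0,z1):
    return (abs(W[...,0]-c[0])<h)&(abs(W[...,1]-c[1])<h)&(W[...,2]>z0)&(W[...,2]<z1)
E
python3 - <<'E'
from h import *
for n in ('top','side'):
    f=np.load(n+'0.npz'); im,W=f['im'],f['W']
    if n=='top':
        for u,v in [(180,193),(187,190),(250,225),(340,200),(15,15),(163,198),(238,172),(373,187),(174,133),(270,130)]: print(u,v,np.round(W[v,u]*1000))
        D=W[225,250];N=W[190,187];C=W[200,340];T=W[193,180]
    print(n,'deep',rect(W,win(W,D,.06,.02,.035)))
    print('nestcase',rect(W,win(W,N,.06,.047,.058)))
    print('cradle top',rect(W,win(W,C,.08,.06,.1)))
    print('cradle case',rect(W,win(W,C,.05,.02,.035)))
    print('disc',rect(W,win(W,T,.12,.025,.035)))
    print('screw',rect(W,win(W,W[198,163] if n=='top' else S,.02,.037,.05)))
    if n=='top': S=W[198,163]
E
```

```text
180 193 [553. 257.  51.]
187 190 [563. 235.  53.]
250 225 [453.  29.  29.]
340 200 [ 540. -264.   36.]
15 15 [1540. 1324. -754.]
163 198 [537. 314.  42.]
238 172 [628.  73.  23.]
373 187 [ 585. -375.   23.]
174 133 [755. 288.  25.]
270 130 [767. -31.  38.]
top deep (261, array([456.6,  30. ]), array([43.9, 64.6]), 54.2, array([24.6, 29.2, 33. ]))
nestcase (318, array([564. , 238.8]), array([63.9, 60.6]), 18.7, array([48.2, 53.3, 57.1]))
cradle top (68, array([ 541.5, -259.3]), array([48.9, 82.2]), 71.4, array([62.3, 82.7, 88.1]))
cradle case (279, array([ 540.6, -258.4]), array([48.5, 79.4]), 71.6, array([23.7, 29.1, 33.3]))
disc (1603, array([556.1, 265.6]), array([173.5, 174.2]), 38.2, array([27.2, 31.3, 34.4]))
screw (21, array([531.5, 314.9]), array([45.7, 18. ]), 35.0, array([37.3, 40.7, 47.3]))
side deep (241, array([457.2,  28.7]), array([46.9, 67.9]), 54.7, array([22.2, 27.9, 31.6]))
nestcase (387, array([564.1, 236.5]), array([64.1, 64.6]), 17.4, array([48.4, 51.5, 54.8]))
cradle top (88, array([ 542.1, -260.7]), array([51.5, 85. ]), 72.3, array([61.3, 75. , 86.4]))
cradle case (185, array([ 540.8, -262.5]), array([51.4, 83.2]), 69.7, array([21.8, 28.2, 32.3]))
disc (2092, array([556. , 263.2]), array([172.6, 176.7]), 11.5, array([27.2, 30.2, 33.2]))
screw (23, array([539.2, 316.6]), array([11.1, 11.6]), 21.1, array([38.4, 42.5, 45.3]))
```

```bash
cat >> h.py <<'E'
def pose():
    s=observe(); M=q2R(s['eef_rot']); z=M[:,2]
    return np.round(np.array(s['eef_pos'])*1000,1),'jaw',round(np.degrees(np.arctan2(z[1],z[0])),1),'down',np.round(M[:,1],3),'w',round(s['width'],3),'F',np.round(s['force'],1),'t',round(s['time_s'],2),'q6',round(s['joint_positions'][5],2)
E
python3 - <<'E'
from h import *
print(pose())
f=np.load('wrist0.npz');W=f['W'];s=observe();M=q2R(s['eef_rot'])
T=(W-np.array(s['eef_pos']))@M*1000
m=(T[...,1]<100)&~np.isnan(T[...,0])
v,u=np.nonzero(m);p=T[m]
print(len(p),u.min(),u.max(),v.min(),v.max())
for sg in(-1,1):
    q=p[p[:,2]*sg>0]; 
    if len(q):print(len(q),np.round(np.percentile(q,[0,5,50,95,100],axis=0),1))
E
```

```text
(array([151.4, 502.5, 252.7]), 'jaw', np.float64(73.2), 'down', array([-0.   , -0.001, -1.   ]), 'w', 0.999, 'F', array([ 0.1,  0.8, -0.5]), 't', 0.15, 'q6', np.float64(-0.07))
40167 0 511 241 383
19945 [[-20.5 -78.4 -74.6]
 [-18.2 -74.4 -67.8]
 [-10.3 -55.8 -42.8]
 [  8.2 -12.6  -4.8]
 [ 13.9   9.1  -0. ]]
20222 [[-20.1 -78.4   0. ]
 [-18.2 -74.3   4.7]
 [-10.3 -56.   42.9]
 [  8.2 -12.9  68.2]
 [ 13.9   9.8  75.1]]
```

View pics/wrist0.png

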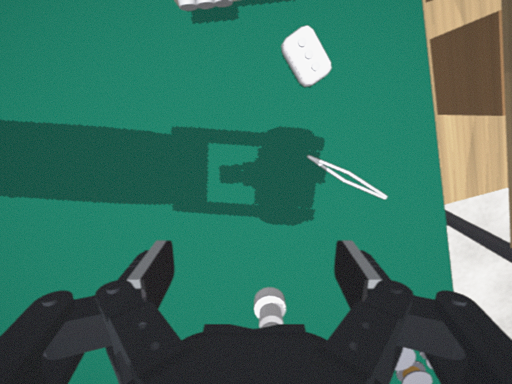

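Start wrist view: only the white object, the tweezers and the post are in sight. Fingertips when open are 9.5 mm ahead of the TCP. Now I move to hover over the deep case.

Call:
step_arm(rows=[0,0,-19,305,-473,-73,0,0,0,-19,305,-473,-73,0,0,0,-19,305,-473,-73,0,0,0,-19,305,-473,-73,0,0,0,-19,305,-473,-73,0,0,0,-19,305,-473,-73,0,0,0,-19,305,-473,-73,0,0,0,-19,305,-473,-73,0], newtons=40)

```text
time_s: 0.95
eef_pos: [0.367, 0.1674, 0.2017]
eef_rot: [0.673, -0.673, 0.217, -0.217]
force: [1.2, 1.3, -0.2]
width: 1.0
```

Call:
step_arm(rows=[0,0,0,90,-139,-42,0,0,0,0,90,-139,-42,0,0,0,0,90,-139,-42,0,0,0,0,90,-139,-42,0,0,0,0,90,-139,-42,0,0,0,0,90,-139,-42,0])

```text
time_s: 1.55
eef_pos: [0.4562, 0.0304, 0.1596]
eef_rot: [0.673, -0.673, 0.218, -0.217]
force: [0.1, 0.8, 0.2]
width: 0.998
```

Run:
```python
from h import *
print(pose()); im,W=cloud('wrist'); cv2.imwrite('pics/w1.png',im)
print(rect(W,win(W,[.457,.03],.06,.02,.036)))
```

```text
(array([456.2,  30.4, 159.6]), 'jaw', np.float64(54.2), 'down', array([-0.001,  0.   , -1.   ]), 'w', 0.998, 'F', array([0.1, 0.8, 0.2]), 't', 1.55, 'q6', np.float64(-0.96))
(2912, array([455.7,  27. ]), array([43.9, 63.8]), 54.2, array([26.6, 27.9, 29. ]))
```

Call:
step_arm(rows=[0,0,0,-0.5,-3.4,-50,0,0,0,0,-0.5,-3.4,-100,0,0,0,0,-0.5,-3.4,-125,0,0,0,0,-0.5,-3.4,-135,0,0,0,0,-0.5,-3.4,-135,0,0,0,0,-0.5,-3.4,-135,1,0,0,0,-0.5,-3.4,-135,1,0,0,0,-0.5,-3.4,-135,1])

```text
time_s: 2.4
eef_pos: [0.4569, 0.027, 0.0264]
eef_rot: [0.673, -0.673, 0.216, -0.218]
force: [1.0, 1.9, 0.6]
width: 0.513
```

Call:
step_arm(rows=[0,0,0,0,0,0,1,0,0,0,0,0,0,1,0,0,0,0,0,0,1])

```text
time_s: 2.7
eef_pos: [0.4571, 0.0269, 0.0265]
eef_rot: [0.673, -0.673, 0.216, -0.218]
force: [-1.2, 0.5, 7.2]
width: 0.503
```

Call:
step_arm(rows=[0,0,0,0,0,50,1,0,0,0,0,0,100,1,0,0,17.3,160,-312,205,1,0,0,17.3,160,-312,205,1,0,0,17.3,160,-312,205,1,0,0,17.3,160,-312,205,1,0,0,17.3,160,-312,205,1,0,0,17.3,160,-312,205,1])

```text
time_s: 3.5
eef_pos: [0.5849, -0.2254, 0.2098]
eef_rot: [0.698, -0.698, 0.114, -0.114]
force: [1.4, 0.6, -0.8]
width: 0.508
```

Run:
```python
from h import *
print(pose())
```

```text
(array([ 584.9, -225.4,  209.8]), 'jaw', np.float64(71.5), 'down', array([ 0.,  0., -1.]), 'w', 0.508, 'F', array([ 1.4,  0.6, -0.8]), 't', 3.5, 'q6', np.float64(-1.67))
```

Call:
step_arm(rows=[0,0,0,32,-60,20,1,0,0,0,32,-60,20,1,0,0,0,32,-60,20,1,0,0,0,32,-60,20,1,0,0,0,32,-60,20,1])

```text
time_s: 4.0
eef_pos: [0.6162, -0.2825, 0.2287]
eef_rot: [0.698, -0.698, 0.114, -0.113]
force: [-0.8, -0.2, -2.2]
width: 0.505
```

```bash
cat > cr.py <<'E'
from h import *
print(pose()); im,W=cloud('wrist'); cv2.imwrite('pics/w2.png',im); np.savez('w2.npz',im=im,W=W,p=observe()['eef_pos'])
C=[.542,-.26]
for z0,z1 in((.065,.095),(.023,.033),(.003,.010),(.05,.1)): 
    m=win(W,C,.056,z0,z1)
    if m.sum()>20: print(z0,rect(W,m))
st=observe();M=q2R(st['eef_rot']);T=(W-np.array(st['eef_pos']))@M*1000
m=(abs(T[...,0])<60)&(abs(T[...,2])<40)&(T[...,1]<60)&(T[...,1]>-10)
for a in range(-8,28,4):
    k=m&(T[...,1]>a)&(T[...,1]<=a+4)
    if k.sum()>10:print(a,k.sum(),np.round(T[k].min(0)),np.round(T[k].max(0)))
E
python3 cr.py
```

```text
(array([ 616.2, -282.5,  228.7]), 'jaw', np.float64(71.6), 'down', array([-0.001,  0.001, -1.   ]), 'w', 0.505, 'F', array([-0.8, -0.2, -2.2]), 't', 4.0, 'q6', np.float64(-1.73))
0.065 (746, array([ 541.5, -263.7]), array([49.4, 81.6]), 71.4, array([68.5, 83.2, 84.8]))
0.023 (2385, array([ 541.5, -263.6]), array([48.7, 74.8]), 71.7, array([26.4, 27.8, 29.1]))
0.003 (754, array([ 540.3, -263.3]), array([56.1, 84.3]), 71.4, array([4.5, 5.8, 7.5]))
0.05 (954, array([ 541.5, -263.7]), array([49.4, 81.6]), 71.4, array([54.4, 82.1, 84.7]))
-8 337 [-11.  -8. -35.] [12. -4. 35.]
-4 9897 [-33.  -4. -35.] [31. -0. 35.]
0 884 [-33.   0. -35.] [31.  4. 35.]
4 282 [-33.   4. -35.] [-5.  8. 35.]
8 418 [-33.   8. -35.] [-5. 12. 35.]
12 214 [-33.  12. -33.] [-5. 16. 33.]
16 179 [-33.  16. -28.] [-9. 20. 28.]
20 151 [-33.  20. -21.] [-32.  24.  21.]
24 68 [-33.  24. -21.] [-32.  26.  21.]
```

View pics/w2.png

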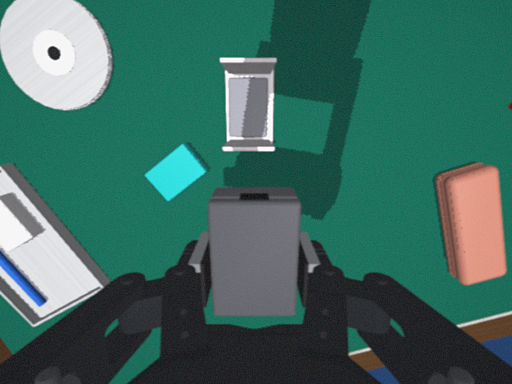

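Run:
```python
from h import *
f=np.load('w2.npz');W=f['W']; a=np.radians(-18.5); ex=np.array([np.cos(a),np.sin(a)]);ey=np.array([-ex[1],ex[0]])
d=(W[...,:2]-[.5415,-.2636])*1000; x=d@ex;y=d@ey;z=W[...,2]*1000
m=(abs(x)<36.0)&(abs(y)<32)&(z>24)&(z<31)
for X in range(-36,36,4):
    k=m&(x>=X)&(x<X+4)
    if k.sum(): print(X,k.sum(),np.round([y[k].min(),y[k].max(),np.median(z[k])],1))
k=m&(abs(x)<30); print(np.percentile(y[k],[.5,99.5]))
k=(z>80)&(z<90)&(abs(x)<45)&(abs(y)<30); print('plates',np.percentile(x[k&(x<0)],[1,99]),np.percentile(x[k&(x>0)],[1,99]),np.percentile(y[k],[1,99]))
```

```text
-32 123 [-22.4  20.1  27.6]
-28 156 [-22.6  20.2  27.8]
-24 134 [-22.6  20.3  28. ]
-20 157 [-22.7  20.4  27.9]
-16 159 [-22.9  20.5  27.8]
-12 157 [-22.9  20.4  27.7]
-8 155 [-23.1  19.4  27.7]
-4 152 [-23.1  19.4  27.8]
0 120 [-23.3  19.5  27.8]
4 155 [-23.5  19.6  27.9]
8 156 [-23.5  19.7  27.6]
12 115 [-23.7  19.7  28. ]
16 153 [-23.7  19.7  27.9]
20 130 [-22.5  19.8  27.9]
24 134 [-22.7  19.9  27.7]
28 148 [-22.8  19.9  27.8]
32 14 [-22.9   8.4  25.4]
[-23.38049783  20.28054362]
plates [-40.61138435 -36.85118341] [36.80045542 40.57804386] [-23.99731446  24.41837709]
```

Wrist view w2: held case at (255,265), cradle at (248,105) with the base case inside, turquoise look-alike at (177,172), spectacle case at the right.

Call:
step_arm(rows=[0,0,0,-74.2,17.4,0,1,0,0,0,-74.2,17.4,0,1,0,0,0,-74.2,17.4,-50,1,0,0,0,-74.2,17.4,-90,1,0,0,0,-74.2,17.4,-108,1,0,0,0,-74.2,17.4,-108,1,0,0,0,-74.2,17.4,-108,1])

```text
time_s: 4.75
eef_pos: [0.5426, -0.2657, 0.1224]
eef_rot: [-0.698, 0.698, -0.113, 0.114]
force: [0.4, -0.3, -0.6]
width: 0.503
```

```bash
cat > cr2.py <<'E'
from h import *
print(pose()); st=observe(); im,W=cloud('wrist'); cv2.imwrite('pics/w3.png',im)
M=q2R(st['eef_rot']);p=np.array(st['eef_pos']);T=(W-p)@M*1000
z=W[...,2]*1000
for nm,m in (('held side',(T[...,1]>6)&(T[...,1]<24)&(abs(T[...,0])<36)&(abs(T[...,2])<24)),('plates',(z>76)&(z<88)&(abs(T[...,0])<60)&(abs(T[...,2])<35)),('base',(z>24)&(z<31)&(abs(T[...,0])<40)&(abs(T[...,2])<30))):
    for sg in(-1,1):
        k=m&(T[...,0]*sg>0)
        if k.sum()>10: print(nm,sg,k.sum(),np.round(np.percentile(T[k],[1,50,99],axis=0),1).tolist())
E
python3 cr2.py
```

```text
(array([ 542.6, -265.7,  122.4]), 'jaw', np.float64(71.6), 'down', array([ 0.001, -0.   , -1.   ]), 'w', 0.503, 'F', array([ 0.4, -0.3, -0.6]), 't', 4.75, 'q6', np.float64(-1.77))
held side -1 846 [[-33.1, 6.5, -21.4], [-32.3, 13.5, -0.7], [-10.1, 23.8, 21.5]]
plates -1 695 [[-43.1, 37.1, -22.2], [-41.7, 38.8, 1.5], [-39.3, 46.2, 26.2]]
base -1 913 [[-27.3, 92.9, -20.7], [-20.7, 94.4, 1.1], [-13.8, 96.4, 22.1]]
```

View pics/w3.png

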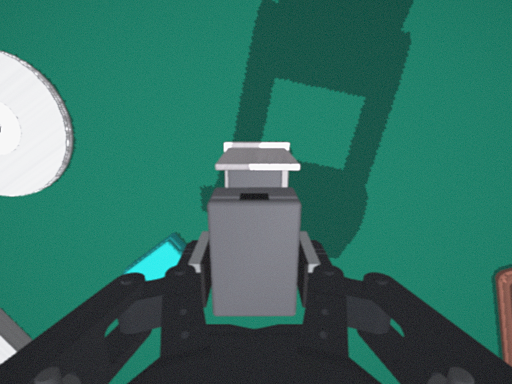

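Call:
step_arm(rows=[0,0,0,-0.9,1,0,1,0,0,0,-0.9,1,-20,1,0,0,0,-0.9,1,-40,1,0,0,0,-0.9,1,-58,1,0,0,0,-0.9,1,-62,1,0,0,0,-0.9,1,-64,1,0,0,0,-0.9,1,-65,1,0,0,0,-0.9,1,-66,1])

```text
time_s: 5.6
eef_pos: [0.5421, -0.2655, 0.0566]
eef_rot: [-0.698, 0.698, -0.113, 0.114]
force: [-0.6, 0.3, -0.6]
width: 0.508
```

Call:
step_arm(rows=[0,0,0,0,0,-0.5,1,0,0,0,0,0,-1,1,0,0,0,0,0,-1,1])

```text
time_s: 5.9
eef_pos: [0.5416, -0.2653, 0.0546]
eef_rot: [-0.698, 0.698, -0.113, 0.114]
force: [-0.3, -0.4, 0.2]
width: 0.512
```

Call:
step_arm(rows=[0,0,0,0,0,-0.5,1,0,0,0,0,0,-1,1,0,0,0,0,0,-1,1])

```text
time_s: 6.2
eef_pos: [0.5417, -0.2653, 0.0546]
eef_rot: [-0.698, 0.698, -0.113, 0.114]
force: [-3.5, 2.0, 6.5]
width: 0.509
```

```bash
python3 -c "
from h import *
print(pose())"
```

```text
(array([ 541.7, -265.3,   54.6]), 'jaw', np.float64(71.5), 'down', array([ 0.001, -0.   , -1.   ]), 'w', 0.509, 'F', array([-3.5,  2. ,  6.5]), 't', 6.2, 'q6', np.float64(-1.77))
```

Call:
step_arm(rows=[0,0,0,0,0,0.5,0.3,0,0,0,0,0,0.5,0.2,0,0,0,0,0,0.5,0.1,0,0,0,0,0,0.5,0,0,0,0,0,0,25,0,0,0,0,0,0,75,0,0,0,0,0,0,120,0,0,0,0,0,0,120,0])

```text
time_s: 7.0
eef_pos: [0.544, -0.2666, 0.1817]
eef_rot: [-0.696, 0.7, -0.109, 0.118]
force: [-0.3, 0.2, 1.0]
width: 1.001
```

```bash
cat > cr4.py <<'E'
from h import *
import sys
print(pose()); im,W=cloud('wrist'); cv2.imwrite('pics/%s.png'%sys.argv[1],im)
a=np.radians(-18.5); ex=np.array([np.cos(a),np.sin(a)]);ey=np.array([-ex[1],ex[0]])
d=(W[...,:2]-[.5415,-.2636])*1000; x=d@ex;y=d@ey;z=W[...,2]*1000
for lo,hi in((52,59),(73,81),(24,31)):
    k=(abs(x)<35.5)&(abs(y)<40)&(z>lo)&(z<hi)
    if k.sum()>30:
        r=cv2.minAreaRect(np.stack([x[k],y[k]],1).astype(np.float32));print(lo,k.sum(),np.round(np.median(z[k]),1),r)
k=(z>82)&(z<87)&(abs(x)<45)&(abs(y)<30); print('plates',[np.percentile(x[k&(x*s>0)],[1,99]) if (k&(x*s>0)).sum() else None for s in(-1,1)],np.percentile(y[k],[1,99]))
E
python3 cr4.py w4
```

```text
(array([ 544. , -266.6,  181.7]), 'jaw', np.float64(71.5), 'down', array([ 0.012, -0.007, -1.   ]), 'w', 1.001, 'F', array([-0.3,  0.2,  1. ]), 't', 7.0, 'q6', np.float64(-1.77))
52 3074 55.9 ((-0.2766132354736328, -1.8255844116210938), (63.059234619140625, 44.16101837158203), 0.22408327460289001)
plates [array([-41.22435275, -37.02676091]), array([36.46692036, 40.37940406])] [-24.17363891  24.25600185]
```

Call:
step_arm(rows=[0,0,-53.7,20,504,10,0,0,0,-53.7,20,504,10,0,0,0,-53.7,20,504,10,0,0,0,-53.7,20,504,10,0,0,0,-53.7,20,504,10,0,0,0,-53.7,20,504,10,0,0,0,-53.7,20,504,10,0,0,0,-53.7,20,504,10,0])

```text
time_s: 7.85
eef_pos: [0.556, 0.117, 0.179]
eef_rot: [-0.57, 0.571, -0.418, 0.417]
force: [0.6, -0.5, 0.3]
width: 1.002
```

```bash
python3 -c "
from h import *
print(pose())"
```

```text
(array([556., 117., 179.]), 'jaw', np.float64(17.7), 'down', array([-0.002, -0.   , -1.   ]), 'w', 1.002, 'F', array([ 0.6, -0.5,  0.3]), 't', 7.85, 'q6', np.float64(-0.17))
```

Call:
step_arm(rows=[0,0,0,8,118,11,0,0,0,0,8,118,11,0,0,0,0,8,118,11,0,0,0,0,8,118,11,0,0,0,0,8,118,11,0,0,0,0,8,118,11,0])

```text
time_s: 8.45
eef_pos: [0.5648, 0.2316, 0.1909]
eef_rot: [-0.571, 0.572, -0.417, 0.417]
force: [0.8, 0.1, 0.4]
width: 0.998
```

```bash
cat > ne.py <<'E'
from h import *
print(pose()); st=observe(); im,W=cloud('wrist'); cv2.imwrite('pics/w5.png',im)
M=q2R(st['eef_rot']);T=(W-np.array(st['eef_pos']))@M*1000
z=W[...,2]*1000
k=(z>46)&(z<56)&(abs(T[...,0])<45)&(abs(T[...,2])<45); print('nest+case',rect(W,k))
g=im.astype(int).mean(2)
k2=k&(g<150); print('case dark',rect(W,k2),np.percentile(g[k],[5,50,95]))
k=(z>46)&(z<56)&(abs(T[...,0])<17)&(abs(T[...,2])<45); print('central',np.percentile(T[k],[1,99],axis=0).round(1).tolist())
E
python3 ne.py
```

```text
(array([564.8, 231.6, 190.9]), 'jaw', np.float64(17.7), 'down', array([-0.001, -0.001, -1.   ]), 'w', 0.998, 'F', array([0.8, 0.1, 0.4]), 't', 8.45, 'q6', np.float64(0.02))
nest+case (3514, array([563.8, 236.1]), array([64.7, 59.8]), 17.6, array([48.7, 51.6, 52.9]))
case dark (3347, array([563.8, 236.1]), array([64.7, 59.8]), 17.6, array([48.7, 51.7, 52.9])) [ 80.55        89.66666667 149.33333333]
central [[-16.5, 137.4, -30.9], [16.3, 141.2, 32.0]]
```

View pics/w5.png

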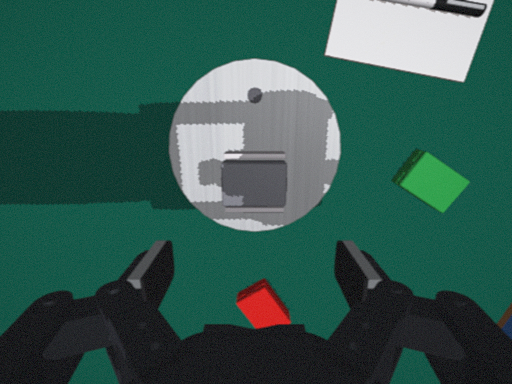

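The wrist view shows the shallow case in its nest at (254,182), with the red (263,303) and green (431,181) look-alikes clear of the fingers.

Call:
step_arm(rows=[0,0,0,-1,4.5,-50,0,0,0,0,-1,4.5,-100,0,0,0,0,-1,4.5,-130,0,0,0,0,-1,4.5,-141,0,0,0,0,-1,4.5,-141,0,0,0,0,-1,4.5,-141,0.1,0,0,0,-1,4.5,-141,0.2,0,0,0,-1,4.5,-141,0.3], newtons=30)

```text
time_s: 9.3
eef_pos: [0.5652, 0.238, 0.0535]
eef_rot: [0.573, -0.57, 0.416, -0.418]
force: [-1.4, -1.2, 6.7]
width: 0.738
```

Call:
step_arm(rows=[0,0,0,0,0,0,0.5,0,0,0,0,0,0,1,0,0,0,0,0,0,1,0,0,0,0,0,0,1])

```text
time_s: 9.7
eef_pos: [0.5652, 0.238, 0.0535]
eef_rot: [0.573, -0.57, 0.416, -0.418]
force: [-1.1, -1.0, 6.5]
width: 0.745
```

Call:
step_arm(rows=[0,0,0,0,0,20,1,0,0,0,0,0,60,1,0,0,0,0,0,80,1,0,0,-36,-84,-256,80,1,0,0,-36,-84,-256,80,1,0,0,-36,-84,-256,80,1,0,0,-36,-84,-256,80,1,0,0,-36,-84,-256,80,1])

```text
time_s: 10.5
eef_pos: [0.4852, -0.0014, 0.1316]
eef_rot: [-0.414, 0.413, -0.573, 0.574]
force: [0.8, -0.7, -0.6]
width: 0.74
```

```bash
python3 -c "
from h import *
print(pose())"
```

```text
(array([485.2,  -1.4, 131.6]), 'jaw', np.float64(-18.4), 'down', array([ 0.002, -0.   , -1.   ]), 'w', 0.74, 'F', array([ 0.8, -0.7, -0.6]), 't', 10.5, 'q6', np.float64(0.24))
```

Call:
step_arm(rows=[0,0,0,-5,-17,0,1,0,0,0,-5,-17,0,1,0,0,0,-5,-17,0,1])

```text
time_s: 10.8
eef_pos: [0.4812, -0.0167, 0.1314]
eef_rot: [-0.415, 0.414, -0.573, 0.573]
force: [-0.5, -0.6, -1.0]
width: 0.744
```

Run:
```python
from h import *
print(pose()); st=observe(); im,W=cloud('wrist'); cv2.imwrite('pics/w6.png',im)
M=q2R(st['eef_rot']);T=(W-np.array(st['eef_pos']))@M*1000
m=(abs(T[...,0])<40)&(abs(T[...,2])<29)
for a in range(-12,32,3):
    k=m&(T[...,1]>a)&(T[...,1]<=a+3)
    if k.sum()>10:print(a,k.sum(),np.round(T[k].min(0)),np.round(T[k].max(0)))
k=m&(T[...,1]>-4)&(T[...,1]<26); c=cv2.minAreaRect(T[k][:,[0,2]].astype(np.float32)); print(c)
k=m&(T[...,1]>40);print('bench z',np.nanmedian(W[k][:,2]))
```

```text
(array([481.2, -16.7, 131.4]), 'jaw', np.float64(-18.2), 'down', array([ 0.001,  0.   , -1.   ]), 'w', 0.744, 'F', array([-0.5, -0.6, -1. ]), 't', 10.8, 'q6', np.float64(0.21))
-3 22 [-19.  -0. -28.] [ 9. -0. 23.]
0 8572 [-21.   0. -29.] [24.  3. 29.]
3 404 [-21.   3. -29.] [24.  6. 29.]
6 183 [-21.   6. -29.] [-19.   9.  29.]
9 281 [-21.   9. -29.] [-19.  12.  29.]
12 279 [-21.  12. -29.] [-18.  15.  29.]
15 222 [-21.  15. -29.] [-19.  18.  29.]
18 197 [-20.  18. -29.] [-19.  21.  29.]
21 42 [-20.  21. -28.] [-20.  23.  28.]
((1.406911849975586, -0.017261505126953125), (57.96710205078125, 44.40375900268555), 89.91893768310547)
bench z -3.4370375425030186e-05
```

View pics/w6.png

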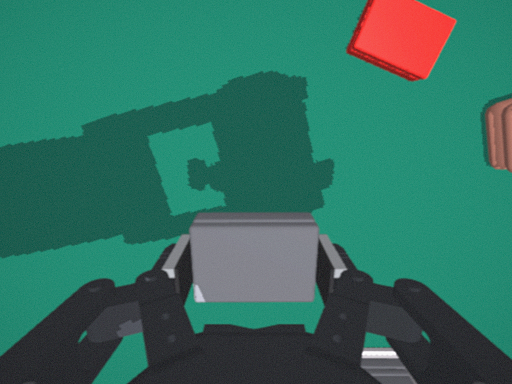

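The case is held level at (255,260). Its bottom is about 23 mm ahead of the TCP, and the bench below is clear.

Call:
step_arm(rows=[0,0,0,0,0,-40,1,0,0,0,0,0,-80,1,0,0,0,0,0,-100,1,0,0,0,0,0,-104,1,0,0,0,0,0,-106,1,0,0,0,0,0,-107,1,0,0,0,0,0,-108,1,0,0,0,0,0,-108,1])

```text
time_s: 11.65
eef_pos: [0.4815, -0.0168, 0.0237]
eef_rot: [-0.415, 0.414, -0.572, 0.573]
force: [-0.6, -0.1, -0.5]
width: 0.739
```

Call:
step_arm(rows=[0,0,0,0,0,-0.5,1,0,0,0,0,0,-1,1,0,0,0,0,0,-1,1])

```text
time_s: 11.95
eef_pos: [0.4815, -0.0169, 0.0235]
eef_rot: [-0.415, 0.414, -0.572, 0.573]
force: [-5.5, 1.8, 9.8]
width: 0.743
```

Call:
step_arm(rows=[0,0,0,0,0,0.5,0.15,0,0,0,0,0,0.5,0,0,0,0,0,0,0.5,0,0,0,0,0,0,40,0,0,0,0,0,0,90,0,0,0,90,0,0,132,0,0,0,90,0,0,132,0,0,0,90,0,0,132,0])

```text
time_s: 12.75
eef_pos: [0.4817, -0.0169, 0.1555]
eef_rot: [0.534, -0.533, 0.463, -0.465]
force: [-0.1, -0.5, -0.2]
width: 0.999
```

```bash
python3 -c "
from h import *
print(pose())"
```

```text
(array([481.7, -16.9, 155.5]), 'jaw', np.float64(8.0), 'down', array([ 0.004, -0.   , -1.   ]), 'w', 0.999, 'F', array([-0.1, -0.5, -0.2]), 't', 12.75, 'q6', np.float64(-0.25))
```

Call:
step_arm(rows=[0,0,63.6,0,0,0,0,0,0,63.6,0,0,0,0,0,0,63.6,0,0,0,0,0,0,63.6,0,0,0,0,0,0,63.6,0,0,0,0,0,0,63.6,0,0,0,0,0,0,63.6,0,0,0,0,0,0,63.6,0,0,0,0])

```text
time_s: 13.55
eef_pos: [0.4808, -0.0169, 0.1536]
eef_rot: [0.698, -0.698, 0.114, -0.114]
force: [-0.7, -0.2, 0.0]
width: 1.0
```

Call:
step_arm(rows=[0,0,0,0,0,0,0,0,0,0,0,0,0,0])

```text
time_s: 13.75
eef_pos: [0.4809, -0.0169, 0.1537]
eef_rot: [0.698, -0.697, 0.116, -0.116]
force: [-0.6, 0.3, -0.0]
width: 1.0
```

Run:
```python
from h import *
print(pose()); im,W=cloud('wrist'); cv2.imwrite('pics/w7.png',im)
print(rect(W,win(W,[.482,-.017],.06,.015,.03)))
```

```text
(array([480.9, -16.9, 153.7]), 'jaw', np.float64(71.1), 'down', array([-0.,  0., -1.]), 'w', 1.0, 'F', array([-0.6,  0.3, -0. ]), 't', 13.75, 'q6', np.float64(-1.35))
(2946, array([481.8, -19.7]), array([43.9, 65.1]), 72.4, array([20.6, 21.9, 23. ]))
```

Call:
step_arm(rows=[0,0,1,0.7,-2.3,-50,0,0,0,1,0.7,-2.3,-95,0,0,0,1,0.7,-2.3,-120,0,0,0,1,0.7,-2.3,-130,0,0,0,1,0.7,-2.3,-130,0.1,0,0,1,0.7,-2.3,-130,0.3,0,0,1,0.7,-2.3,-130,1,0,0,1,0.7,-2.3,-130,1], newtons=40)

```text
time_s: 14.6
eef_pos: [0.4829, -0.0193, 0.0257]
eef_rot: [0.699, -0.699, 0.108, -0.111]
force: [-0.6, 0.3, 5.1]
width: 0.504
```

Call:
step_arm(rows=[0,0,0,0,0,0,1,0,0,0,0,0,0,1,0,0,0,0,0,0,1,0,0,0,0,0,20,1,0,0,0,0,0,70,1,0,0,0,0,0,120,1,0,0,0,0,0,160,1,0,0,0,0,0,160,1])

```text
time_s: 15.4
eef_pos: [0.4843, -0.0194, 0.1913]
eef_rot: [0.699, -0.698, 0.105, -0.114]
force: [-0.2, -0.4, -0.9]
width: 0.509
```

```bash
python3 -c "
from h import *
print(pose())"
```

```text
(array([484.3, -19.4, 191.3]), 'jaw', np.float64(72.2), 'down', array([ 0.013, -0.001, -1.   ]), 'w', 0.509, 'F', array([-0.2, -0.4, -0.9]), 't', 15.4, 'q6', np.float64(-1.38))
```

Call:
step_arm(rows=[0,0,-0.7,58,-246,-20,1,0,0,-0.7,58,-246,-20,1,0,0,-0.7,58,-246,-20,1,0,0,-0.7,58,-246,-20,1,0,0,-0.7,58,-246,-20,1,0,0,-0.7,58,-246,-20,1,0,0,-0.7,58,-246,-20,1,0,0,-0.7,58,-246,-20,1])

```text
time_s: 16.2
eef_pos: [0.5395, -0.2641, 0.1635]
eef_rot: [0.698, -0.698, 0.114, -0.113]
force: [-0.2, -0.3, -0.5]
width: 0.508
```

```bash
cat > cr5.py <<'E'
from h import *
print(pose()); st=observe(); im,W=cloud('wrist'); cv2.imwrite('pics/w8.png',im)
M=q2R(st['eef_rot']);p=np.array(st['eef_pos']);T=(W-p)@M*1000
z=W[...,2]*1000
def pr(nm,m):
    if m.sum()>10: print(nm,m.sum(),np.round(np.percentile(T[m],[1,50,99],axis=0),1).tolist())
pr('held',(T[...,1]>-2)&(T[...,1]<26)&(abs(T[...,0])<36)&(abs(T[...,2])<24))
pr('heldfront',(T[...,1]>8)&(T[...,1]<24)&(abs(T[...,0])<36)&(abs(T[...,2])<24)&(T[...,0]<-25))
pr('plate',(z>81)&(z<88)&(abs(T[...,0])<60)&(abs(T[...,2])<35)&(T[...,0]<0))
k=(z>53)&(z<59)&(abs(T[...,0])<40)&(abs(T[...,2])<30)
pr('deeptop',k); print(cv2.minAreaRect(T[k][:,[0,2]].astype(np.float32)))
E
python3 cr5.py
```

```text
(array([ 539.5, -264.1,  163.5]), 'jaw', np.float64(71.5), 'down', array([-0.   ,  0.001, -1.   ]), 'w', 0.508, 'F', array([-0.2, -0.3, -0.5]), 't', 16.2, 'q6', np.float64(-1.77))
held 10524 [[-33.4, 0.8, -21.6], [-7.5, 4.0, -0.2], [28.9, 20.4, 21.7]]
heldfront 640 [[-33.8, 8.2, -20.9], [-33.0, 14.8, 0.3], [-32.0, 23.2, 21.0]]
plate 403 [[-39.3, 78.2, -22.7], [-37.6, 79.9, 1.0], [-35.2, 81.7, 25.5]]
deeptop 1238 [[-39.3, 105.0, -21.9], [-20.9, 107.7, -0.6], [-10.3, 110.2, 20.9]]
((-24.730388641357422, 1.3030223846435547), (47.12592315673828, 29.33243179321289), 89.90853881835938)
```

View pics/w8.png

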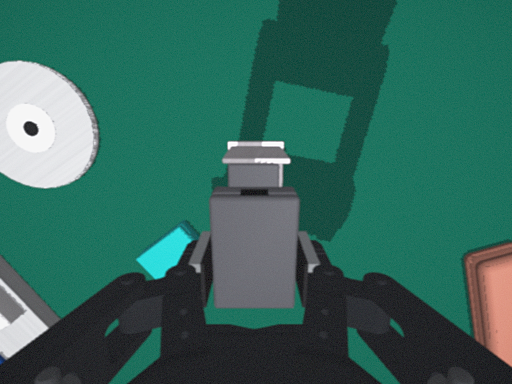

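View w8: the case is held straight at (254,250) above the cradle at (256,160), with the plate edges parallel to the case.

Call:
step_arm(rows=[0,0,0,2.1,-1.2,0,1,0,0,0,2.1,-1.2,-20,1,0,0,0,2.1,-1.2,-45,1,0,0,0,2.1,-1.2,-65,1,0,0,0,2.1,-1.2,-75,1,0,0,0,2.1,-1.2,-78,1,0,0,0,2.1,-1.2,-79,1,0,0,0,2.1,-1.2,-79,1])

```text
time_s: 17.05
eef_pos: [0.5423, -0.2665, 0.0861]
eef_rot: [-0.698, 0.698, -0.113, 0.114]
force: [0.6, -0.9, -0.0]
width: 0.505
```

```bash
python3 -c "
from h import *
print(pose())"
```

```text
(array([ 542.3, -266.5,   86.1]), 'jaw', np.float64(71.5), 'down', array([ 0.002, -0.001, -1.   ]), 'w', 0.505, 'F', array([ 0.6, -0.9, -0. ]), 't', 17.05, 'q6', np.float64(-1.77))
```

Call:
step_arm(rows=[0,0,0,-0.7,1.1,-1,1,0,0,0,-0.7,1.1,-2,1,0,0,0,-0.7,1.1,-3,1,0,0,0,-0.7,1.1,-3.5,1,0,0,0,-0.7,1.1,-3.5,1])

```text
time_s: 17.55
eef_pos: [0.5412, -0.2653, 0.0818]
eef_rot: [-0.698, 0.698, -0.113, 0.114]
force: [-1.0, -0.3, 3.0]
width: 0.504
```

Call:
step_arm(rows=[0,0,0,0,0,-0.5,1,0,0,0,0,0,-1,1,0,0,0,0,0,-1,1])

```text
time_s: 17.85
eef_pos: [0.5412, -0.2654, 0.0818]
eef_rot: [-0.698, 0.698, -0.113, 0.114]
force: [-4.4, 2.6, 9.2]
width: 0.502
```

Contact at the predicted height, so I release and back off.

Call:
step_arm(rows=[0,0,0,0,0,0.5,0.3,0,0,0,0,0,0.5,0.15,0,0,0,0,0,0.5,0,0,0,0,0,0,0.5,0,0,0,0,0,0,25,0,0,0,0,0,0,75,0,0,0,0,0,0,125,0,0,0,0,0,0,125,0])

```text
time_s: 18.65
eef_pos: [0.5435, -0.2666, 0.2145]
eef_rot: [-0.696, 0.7, -0.109, 0.118]
force: [-0.2, -0.2, 0.5]
width: 0.998
```

Call:
step_arm(rows=[0,0,0,0,0,0,0,0,0,0,0,0,0,0,0,0,0,0,0,0,0])

```text
time_s: 18.95
eef_pos: [0.5404, -0.2649, 0.2031]
eef_rot: [0.698, -0.697, 0.115, -0.112]
force: [-0.9, -0.7, -0.6]
width: 0.997
```

```bash
python3 cr4.py w9
python3 - <<'E'
from h import *
for n in('top','side'):
    im,W=cloud(n); im0=np.load(n+'0.npz')['im']
    cv2.imwrite('pics/%s9.png'%n,im)
    d=(cv2.absdiff(im,im0).max(2)>60).astype(np.uint8); nn,_,s,c=cv2.connectedComponentsWithStats(d); print(n,[s_[:5].tolist() for s_ in s[1:] if s_[4]>25])
    if n=='side': cv2.imwrite('pics/side9c.png',cv2.resize(im[100:350,140:340],None,fx=2.4,fy=2.4))
E
```

```text
(array([ 540.4, -264.9,  203.1]), 'jaw', np.float64(71.5), 'down', array([-0.003,  0.002, -1.   ]), 'w', 0.997, 'F', array([-0.9, -0.7, -0.6]), 't', 18.95, 'q6', np.float64(-1.77))
52 32 58.4 ((-32.57125473022461, -1.2324371337890625), (0.2527714669704437, 38.84295654296875), 0.03261248767375946)
73 3081 77.8 ((-1.064523696899414, -2.0375804901123047), (44.07388687133789, 64.46107482910156), 89.92180633544922)
plates [array([-40.92090214, -37.06222462]), array([36.34587483, 40.68920828])] [-24.03445117  24.38804717]
top [[274, 161, 141, 208, 10331], [179, 180, 18, 22, 254], [240, 213, 22, 24, 278], [40, 329, 39, 32, 422], [181, 332, 49, 52, 1455], [0, 334, 97, 50, 2247], [269, 336, 20, 26, 117], [81, 343, 7, 8, 32], [260, 352, 26, 29, 386], [233, 363, 10, 21, 135], [248, 362, 12, 9, 30], [284, 363, 29, 21, 395], [88, 379, 15, 5, 46], [242, 378, 33, 6, 152]]
side [[249, 5, 102, 109, 4550], [348, 13, 164, 172, 9099], [432, 119, 80, 157, 7127], [259, 129, 20, 22, 248], [442, 163, 9, 28, 107], [460, 170, 9, 14, 79], [394, 183, 35, 46, 705], [449, 183, 12, 28, 46], [423, 187, 25, 43, 466], [272, 196, 25, 22, 347], [425, 230, 11, 9, 50], [227, 240, 25, 19, 235], [416, 261, 57, 78, 1876]]
```

View pics/side9c.png

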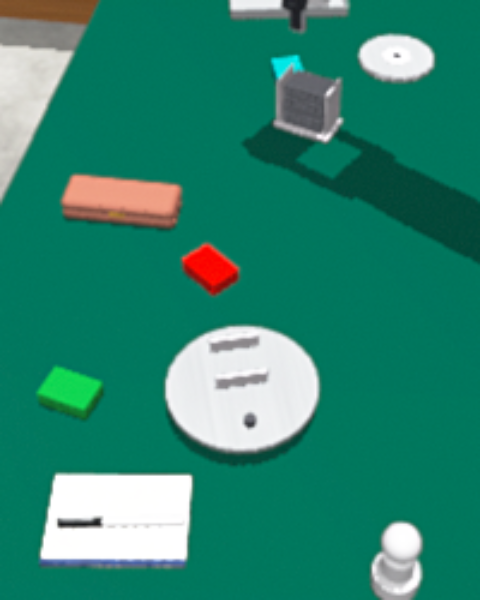

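```bash
python3 -c "
from h import *
print(job_done())"
```

```text
the job is handed in; nothing more can be done
None
```

I built the column in the cradle and handed the job in at about 19 s. The deep case sits on the base case. I lifted the shallow case from the nest by its ends, set it on the bench, took it again across its width and set it on top.

**Final position:** The last wrist view put the top case's lid at 77.8 mm (78 expected). In the cradle frame the centres were:

| Case | Along x (mm) | Along y (mm) |
|---|---|---|
| Top (shallow) | −1.1 | −2.0 |
| Deep (measured before the top case went on) | −0.3 | −1.8 |
| Base (measured at the start) | about 0 | about −1.4 |

Twist was within about 0.3° for the deep and top cases. I did not measure the base case again once it was covered, but the deep case landed on it at the height I predicted.

**Forces:** I set each case down slowly until contact. The most I read at the wrist was about 10 N.

**Bystanders:** In the final side view the pen, spectacle case, ball post and look-alikes looked undisturbed. Image differences from the start showed changes only at the moved cases, the cradle, and the arm and its shadow. The arm covers the area near the discs in the top view, but in the side view they look in place.

**Disagreement:** The fixed cameras and the wrist camera differed by about 3 mm in y. I used the wrist camera for all grasps and placings because it saw the held case and the cradle together.

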